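# Unstack the turning blanks into their fitted trays

### The arm

A 6-joint arm with a two-finger parallel gripper is mounted at the origin on the work surface. World frame = base frame: x ahead of the robot, y to its left, z up, the work surface at z = 0. Lengths are in m, angles in rad, forces in N, time in s.
With the tool pointing down it reaches from about 0.35 to 0.775 m from the base axis. Payload 7.3 kg.
Tool frame: the origin (TCP) lies on the mounting face of the last link; the fingertips stand 178 mm ahead of it and the grasp point (between the pads) lies 159 mm ahead of it (robot.grip_depth is the distance from the TCP to the grasp point, in m); z points along the fingers, y is the line along which they close (so a half turn about z gives the same grasp; the last joint's range is limited). The gripper opens to 92 mm and grips with 3 to 60 N. Pads are 19 mm wide; open, the fingers measure 130 mm over their backs; the gripper's body (75 mm by 190 mm) begins 47 mm behind the grasp point.
Start: joints at [1.058, 0.342, 1.524, -0, 1.275, -0.146], TCP at [0.188, 0.49, 0.405] pointing down, gripper open.
Joint ranges: [-2.53, 2.53], [-0.77, 2.02], [0.04, 2.7], [-1, 4.14], [0.28, 2.66], [-3.11, 3.11]. Speed limits (rad/s): [2.57, 2.57, 3.14, 3.14, 3.14, 3.14].

### API

Orientations are given as [roll, pitch, yaw] about the fixed x, y, z axes, in that order (R = Rz(yaw) Ry(pitch) Rx(roll)).
In Python, from cell import observe, cams, robot, models gives the robot as it stands.
- The arm moves only by the shell command python3 -m jog 'ROWS' [FORCE]. ROWS is JSON, a list of rows, each a list of 3 entries, a list of its own where there are three numbers: the shift along the tool's x, y, z each as a share of 0.4 m, from -1 to 1, then the turn about the tool's z as a share of pi rad, from -1 to 1, then the closure, from 0 (fully open) to 1 (shut). In form: [[[x, y, z], turn, jaw], ...]. A call has 1 to 12 rows; each row is the pose to reach, as a shift and turn from the pose commanded when the call began, along the tool's axes at that moment, turning the shorter way round; what a row does not reach only later rows make up. A row lasts 1/8 s, in which the tool goes at most 62.5 mm and 10.7 degrees, less where a joint would pass 70% of its speed; a pose out of reach is approached as far as the arm can. A call with a number of a shift or a turn outside -1 to 1 is refused whole. A call with a gripper value outside its range is refused whole. The fingers move at their own pace and stop on an object; FORCE is the grip in N (left out, the last holds). Time passes only in rows, so rows that repeat a pose let the fingers close. It gives the time, the measured TCP pose, the force, the opening and the grip force at its end, in the units of the state.
- observe(): the state, without advancing time (a new reading comes with each control period).
- cams.read_camera(name): name is "scene" or "top" or "wrist"; returns the picture (480x640x3 uint8, red, green, blue); there is no depth.
- cams.camera_model(name): a dict with "camera_matrix" (3x3 intrinsics, pixels), "pose" (4x4, takes a point from camera to world coordinates). Camera axes: x right, y down, z forward; pixel columns grow to the right and rows downward; lengths in m; the calibration is good to about 2 mm. A picture is of the moment at which its call begins: read the wrist's pose just before it. camera_model takes no time and is no camera call; for the wrist camera it gives the pose at the moment of the call.
- robot.hand_in(): hands the job in; it is judged then, once.
Trained networks look in the newest picture that a camera, given by its name, has taken for a name from the list of things; names that differ only in an ending like _2 or _b are one class to them, and where a whole thing is asked for, a point or a joint stands for the part that bears it (a point fixed in the world has none). Each returns a list of dicts, best first, with "confidence" (0 to 1); they miss things now and then, are a little off and sometimes report something else, mostly with a low value. They report only what shows in the picture. A call takes as long as a camera call. They do not tell look-alikes from the thing itself.
- models.find_in(target, camera): "position" ([x, y, z] in m, in world coordinates, good to about 4 mm: the middle of the surface that is visible of it).
- models.pinpoint(target, camera): "position" ([x, y, z] in m, in world coordinates, good to about 4 mm: a listed point, or the origin of a listed thing).
The state is a dict: "time": time; "qpos": joint angles; "qvel": joint speeds; "joint_efforts": joint torques, N m; "tool_pos": TCP position; "tool_rot": TCP orientation; "contact_force": force on the tool from outside, world axes, zero at the start; "torque": the same for the moment, N m; "opening": finger opening in m; "grip_force": force on a finger pad.
Only numpy, scipy, OpenCV 4.12 (cv2) and the standard library are available. Lean on these libraries where they do the work, as an engineer would, in place of code of your own. Each camera call takes 0.05 s, during which the arm holds its last target. There are 200 camera calls.

### The job

Take the pile of wooden parts on the bench apart one at a time from the top, and set each part upright, as it stood, flat on the floor of the tray made for it: the knob in the small round tray, the square block in the square tray, the disc in the large round tray and the long board in the long tray. Set each part down and let go of it before taking the next; do not drop, throw or tip any of them, and leave the wax tin and the gouge where they are.

Things in the scene. Friction and masses are not known exactly. Their poses are not given: they have to be found in the camera images.
- knob: Top of the pile: turned wooden drawer knob, 34 mm tall, about 25 g. Foot of diameter 28 mm, a neck of diameter 18 mm, then a round head of diameter 34 mm between 20 and 30 mm above the underside, narrowing to 24 mm at the flat top. Origin: centre of its underside; z up along its axis.
- block: Second from the top, under the knob: wooden cube-shaped block, 40 x 40 x 40 mm, about 50 g. Origin: centre of its underside; x and y square to its sides, z up.
- disc: Third from the top, under the block: round wooden blank, diameter 60 mm, 28 mm thick, about 60 g, lying flat. Origin: centre of its underside; z up along its axis.
- board: Bottom of the pile, on the bench: wooden board, 160 mm long (its x) by 56 mm wide (its y) by 30 mm thick, about 180 g. Origin: centre of its underside; z up. The disc above stands somewhere along its length.
- knob_tray: Small round plywood tray fixed on the bench, for the knob: inside diameter 56 mm, outside 66 mm; floor 4 mm above the bench, lip top 10 mm above the bench. Origin: centre of its underside, at bench level.
- block_tray: Square plywood tray fixed on the bench, for the block: inside 64 x 64 mm, outside 74 x 74 mm; floor 4 mm, lip top 10 mm above the bench. Origin: centre of its underside; x and y square to its sides.
- disc_tray: Large round plywood tray fixed on the bench, for the disc: inside diameter 84 mm, outside 94 mm; floor 4 mm, lip top 10 mm above the bench. Origin: centre of its underside.
- board_tray: Long plywood tray fixed on the bench, for the board: inside 180 mm (its x) by 80 mm (its y), outside 190 x 90 mm; floor 4 mm, lip top 10 mm above the bench. Origin: centre of its underside.
- tin: Bystander: closed wax tin, pale bare metal with a rounded pale lid, diameter 60 mm, 45 mm tall, loose on the bench. Origin: centre of its underside.
- gouge: Bystander: turning gouge lying loose on the far side of the bench, long axis along its y: handle from y = -160 to +30 mm, ferrule and steel blade on to y = +200 mm; 31 mm tall and wide at most. Origin: bench level, under the handle's front part.
Not all that is in view belongs to the job. What is shaped like the knob but turquoise is not meant.

How it is judged:
On the way, in this order (a step that is already met when the one before it is completed fails the run):
1. the turned knob stands in its own tray, let go (horizontal distance between knob and knob_tray below 0.018 m and z of knob in the frame of knob_tray between 0.001 and 0.007 m and angle between knob's own z axis and vertical below 0.1 rad and linear speed of knob below 0.02 m/s and contact force between the fingers and knob below 0.05 N), for 0.2 s.
2. the square block stands in its own tray, let go (horizontal distance between block and block_tray below 0.018 m and z of block in the frame of block_tray between 0.001 and 0.007 m and angle between block's own z axis and vertical below 0.1 rad and linear speed of block below 0.02 m/s and contact force between the fingers and block below 0.05 N), for 0.2 s.
3. the round disc stands in its own tray, let go (horizontal distance between disc and disc_tray below 0.018 m and z of disc in the frame of disc_tray between 0.001 and 0.007 m and angle between disc's own z axis and vertical below 0.1 rad and linear speed of disc below 0.02 m/s and contact force between the fingers and disc below 0.05 N), for 0.2 s.
4. the long board stands in its own tray, let go (horizontal distance between board and board_tray below 0.018 m and z of board in the frame of board_tray between 0.001 and 0.007 m and angle between board's own z axis and vertical below 0.1 rad and linear speed of board below 0.02 m/s and contact force between the fingers and board below 0.05 N), for 0.2 s.
At the end, for the whole second after the job is handed in: Each of the four parts stands upright (within 0.1 rad) on the floor of its own tray, inside the lip (underside 1 to 7 mm above the tray's underside, centre within 18 mm of the tray's centre), at rest and released (all of step 1 and all of step 2 and all of step 3 and all of step 4); the robot touches nothing.
It fails at once if a part of the pile is tipped over (more than 0.6 rad) (angle between any of knob, block, disc, board's own z axis and vertical above 0.6 rad).
It fails at once if a part is dropped or thrown (moves faster than 0.8 m/s out of the fingers, a fall of about 3 cm) ((linear speed of knob above 0.8 m/s and contact force between the fingers and knob below 0.01 N) or (linear speed of block above 0.8 m/s and contact force between the fingers and block below 0.01 N) or (linear speed of disc above 0.8 m/s and contact force between the fingers and disc below 0.01 N) or (linear speed of board above 0.8 m/s and contact force between the fingers and board below 0.01 N)).
It fails at once if the wax tin is disturbed (moved more than 20 mm) (distance of tin from where it was at the start of the episode above 0.02 m).
It fails at once if the gouge is disturbed (moved more than 20 mm) (distance of gouge from where it was at the start of the episode above 0.02 m).
It also fails if it takes over 128 s, if anything falls off the work surface, if the arm or the gripper's body presses on something with over 40 N, if the wrist force passes 120 N, or if a joint passes its speed limit or range.

## Working session

There is one attempt and no reset: what is moved stays moved. The work goes in short steps, Python scripts to look and compute and a shell command to move; the robot and the scene stay as the last step left them, time stands still between calls to the robot, and variables do not carry over. Pictures are saved under pics/ and viewed, at most 14 in all, crops included, and the job is handed in when it is done.

```bash
mkdir -p pics; ls
python3 - <<'E'
from cell import observe,cams,robot,models
import cv2,numpy as np
s=observe();print(s)
for c in ["top","scene"]:
    im=cams.read_camera(c);cv2.imwrite(f"pics/{c}0.png",im[:,:,::-1])
    m=cams.camera_model(c);print(c,np.round(m["camera_matrix"],1).tolist(),np.round(m["pose"],4).tolist())
    for t in ["knob","block","disc","board","knob_tray","block_tray","disc_tray","board_tray","tin","gouge"]:
        print(t,[(np.round(d["position"],3).tolist(),round(d["confidence"],2)) for d in models.pinpoint(t,c)[:3]])
E
```

```text
pics
{'time': 0.0, 'qpos': array([ 1.05799602e+00,  3.42693048e-01,  1.52502844e+00, -8.54903373e-06,
        1.27542327e+00, -1.46006799e-01]), 'qvel': array([ 0.00096717, -0.00193849, -0.00037846, -0.00104202,  0.0005741 ,
        0.00105638]), 'joint_efforts': array([-2.69729033e-03, -4.31249321e+01, -2.44215631e+01,  7.14535592e-02,
        5.60801430e-02, -9.43563828e-05]), 'tool_pos': array([0.18818809, 0.48995438, 0.40405618]), 'tool_rot': array([-3.14005588e+00, -2.17725232e-04,  2.77480147e+00]), 'contact_force': array([-0.53771474, -0.84671671, -0.51917633]), 'torque': array([ 0.03383691, -0.00245737, -0.01875029]), 'grip_force': 0.0, 'opening': 0.09201254859213796}
top [[460.7, 0.0, 314.9], [0.0, 460.7, 244.8], [0.0, 0.0, 1.0]] [[-0.0267, -0.9803, 0.1956, 0.3839], [-0.9996, 0.028, 0.0042, 0.0099], [-0.0096, -0.1955, -0.9807, 1.1676], [0.0, 0.0, 0.0, 1.0]]
knob [([0.611, -0.193, 0.097], 0.5), ([0.574, -0.106, 0.002], 0.48)]
block [([0.612, -0.194, 0.058], 0.51), ([0.609, -0.19, 0.001], 0.49)]
disc [([0.612, -0.19, 0.029], 0.72)]
board [([0.61, -0.193, 0.002], 0.94), ([0.608
[... 321 characters left out ...]
, -0.4639, 1.0707], [0.6932, -0.5338, 0.4843, -0.521], [0.0018, -0.6707, -0.7418, 0.8576], [0.0, 0.0, 0.0, 1.0]]
knob [([0.569, -0.109, -0.002], 0.69), ([0.608, -0.198, 0.101], 0.57)]
block [([0.616, -0.197, 0.061], 0.59), ([0.429, 0.005, -0.001], 0.48)]
disc [([0.612, -0.19, 0.031], 0.82)]
board [([0.612, -0.189, 0.0], 0.76), ([0.436, -0.351, 0.003], 0.53)]
knob_tray [([0.684, -0.017, -0.004], 0.64)]
block_tray [([0.426, 0.006, -0.001], 0.87), ([0.44, 0.367, 0.003], 0.4)]
disc_tray [([0.438, 0.369, 0.001], 0.75), ([0.598, 0.189, -0.0], 0.46)]
board_tray [([0.596, 0.193, 0.001], 0.82)]
tin [([0.683, -0.014, -0.002], 0.55), ([0.604, -0.195, 0.102], 0.36)]
gouge [([0.771, -0.032, -0.0], 0.91)]
```

View pics/top0.png

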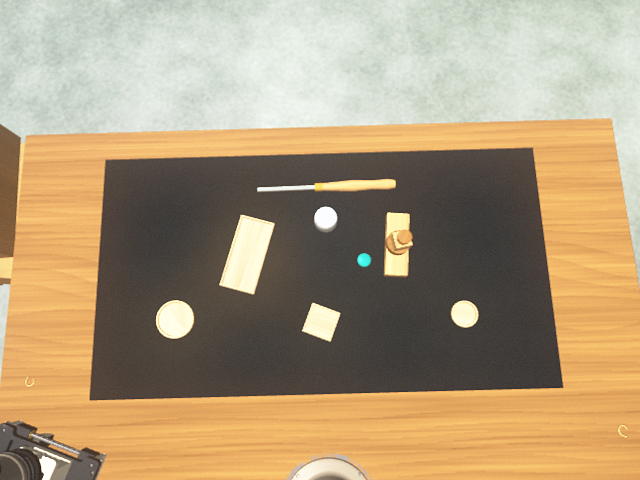

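View pics/scene0.png

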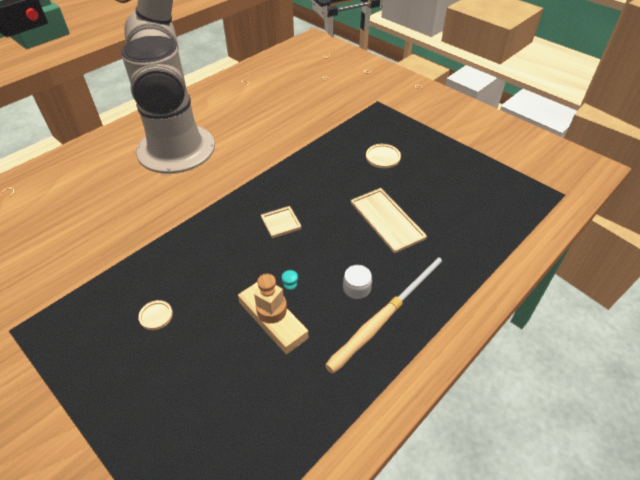

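The top view shows the pile at (400,240), turquoise look-alike at (364,260), tin at (325,218), knob tray (464,314), block tray (321,322), disc tray (175,319) and board tray (247,254). The scene view agrees: knob on block on disc on board, near (268,305). Next I'll measure the trays from their outlines.

```bash
cat > h.py <<'E'
import cv2,numpy as np
from cell import observe,cams,robot,models
from scipy.spatial.transform import Rotation as R
def back(px,m,z):
    px=np.atleast_2d(px).astype(float);K=m["camera_matrix"];T=np.array(m["pose"])
    d=np.c_[px,np.ones(len(px))]@np.linalg.inv(K).T@T[:3,:3].T
    return T[:3,3]+d*((z-T[2,3])/d[:,2])[:,None]
def proj(P,m):
    T=np.linalg.inv(m["pose"]);p=(np.atleast_2d(P)@T[:3,:3].T+T[:3,3])@np.array(m["camera_matrix"]).T
    return p[:,:2]/p[:,2:]
def go(x,y,zg,yaw):
    """shares for moving grasp point to x,y,zg with tool yaw (tool down), from current measured pose"""
    s=observe();M=R.from_euler("xyz",s["tool_rot"]).as_matrix()
    d=M.T@(np.array([x,y,zg+robot.grip_depth])-s["tool_pos"])
    y0=s["tool_rot"][2];t=-(yaw-y0);t=(t+np.pi/2)%np.pi-np.pi/2
    print("shift",np.round(d/0.4,4).tolist(),"turn",round(t/np.pi,4),"q6",s["qpos"][5].round(2), "grasp now",np.round(s["tool_pos"]-[0,0,robot.grip_depth],4),"yaw",y0.round(3))
E
python3 - <<'E'
from h import *
for c,seeds in {"top":dict(knob=(464,314),block=(321,322),disc=(175,319),board=(247,254),pile=(395,270),tin=(325,218)),"scene":dict(knob=(155,316),block=(281,222),disc=(383,156),board=(388,220))}.items():
    im=cv2.imread(f"pics/{c}0.png");m=cams.camera_model(c)
    mask=(im.max(2)>75).astype(np.uint8)
    n,l=cv2.connectedComponents(mask)
    for k,s in seeds.items():
        cs,_=cv2.findContours((l==l[s[1],s[0]]).astype(np.uint8),0,1);h=max(cs,key=cv2.contourArea)[:,0]
        z=0.03 if k=="pile" else .045 if k=="tin" else 0.006
        P=back(h,m,z)[:,:2];r=cv2.minAreaRect((P*1000).astype(np.float32))
        print(c,k,len(h),np.round(r[0],1),np.round(r[1],1),round(r[2],1))
E
```

```text
top knob 79 [ 430.9 -351.6] [70.1 66.6] 88.4
top block 2341 [691.8  11.7] [1837.4 1283.1] 88.0
top disc 2341 [691.8  11.7] [1837.4 1283.1] 88.0
top board 2341 [691.8  11.7] [1837.4 1283.1] 88.0
top pile 2341 [685.4  11.6] [1799.5 1256.6] 88.0
top tin 2341 [681.5  11.6] [1775.7 1240. ] 88.0
scene knob 93 [ 433.1 -351.6] [69.3 75.4] 55.5
scene block 105 [423.3   6.9] [81.2 88.7] 68.1
scene disc 89 [440.5 371. ] [ 99.9 108.6] 44.0
scene board 169 [600.  191.1] [101.4 203.3] 73.6
```

Run:
```python
from h import *
seeds=dict(knob=(464,314),block=(321,322),disc=(175,319),board=(247,254),pile=(395,270),tin=(325,218),turq=(364,260))
im=cv2.imread(f"pics/top0.png");m=cams.camera_model("top")
print(im[300,:90:15].max(1),im[300,100:150:10].max(1))
mask=(im.max(2)>130).astype(np.uint8);n,l=cv2.connectedComponents(mask)
for k,s in seeds.items():
    cs,_=cv2.findContours((l==l[s[1],s[0]]).astype(np.uint8),0,1);h=max(cs,key=cv2.contourArea)[:,0]
    P=back(h,m,0.03 if k=="pile" else .045 if k=="tin" else 0.008)[:,:2];r=cv2.minAreaRect((P*1000).astype(np.float32))
    print(k,len(h),np.round(r[0],1),np.round(r[1],1),round(r[2],1))
s=observe();go(.612,-.17,.26,s["tool_rot"][2])
w=cams.camera_model("wrist");print(np.round(w["pose"],3).tolist(),np.round(w["camera_matrix"],0).tolist(), R.from_euler("xyz",s["tool_rot"]).as_matrix().round(3).tolist())
```

```text
[221 233 235 236 235 238] [84 78 75 76 74]
knob 77 [ 430.8 -352.1] [66.8 67. ] 85.2
block 112 [420.3   5. ] [77.2 77. ] 68.0
disc 108 [437.  370.1] [94.6 92.6] 1.4
board 209 [597.6 189.6] [ 93.6 193.4] 73.4
pile 170 [ 607.7 -194.6] [ 69.5 162.9] 84.8
tin 67 [675.4 -13.4] [59.  62.3] 61.2
turq 38 [ 573.6 -107.9] [33.1 33.7] 87.5
shift [-1.5807, -1.1605, -0.0362] turn 0.0 q6 -0.15 grasp now [0.1883 0.4901 0.2455] yaw 2.775
[[0.359, 0.888, 0.288, 0.11], [0.933, -0.341, -0.111, 0.52], [0.0, 0.309, -0.951, 0.385], [0.0, 0.0, 0.0, 1.0]] [[336.0, 0.0, 320.0], [0.0, 336.0, 239.0], [0.0, 0.0, 1.0]] [[-0.933, 0.359, 0.0], [0.359, 0.933, 0.0], [-0.0, 0.0, -1.0]]
```

```bash
python3 -m jog '[[[-0.79,-0.58,-0.03],-0.06,0.3],[[-0.79,-0.58,-0.03],-0.06,0.3],[[-0.79,-0.58,-0.03],-0.06,0.3],[[-0.79,-0.58,-0.03],-0.06,0.3],[[-0.79,-0.58,-0.03],-0.06,0.3],[[-0.79,-0.58,-0.03],-0.06,0.3],[[-0.79,-0.58,-0.03],-0.06,0.3],[[-0.79,-0.58,-0.03],-0.06,0.3],[[-0.79,-0.58,-0.03],-0.06,0.3]]' 15
python3 - <<'E'
from h import *
go(.612,-.19,.26,3.14159)
E
```

```text
time: 2.22
tool_pos: [0.3997, 0.1607, 0.4167]
tool_rot: [3.141, -0.0, 2.963]
contact_force: [-0.4, -0.1, 0.6]
opening: 0.064
grip_force: 0.0
shift [-0.6778, -0.7687, -0.0069] turn -0.0567 q6 -1.19 grasp now [0.3997 0.1607 0.2575] yaw 2.963
```

```bash
python3 -m jog '[[[-0.68,-0.77,0],-0.057,0.3],[[-0.68,-0.77,0],-0.057,0.3],[[-0.68,-0.77,0],-0.057,0.3],[[-0.68,-0.77,0],-0.057,0.3],[[-0.68,-0.77,0],-0.057,0.3],[[-0.68,-0.77,0],-0.057,0.3],[[-0.68,-0.77,0],-0.057,0.3],[[-0.68,-0.77,0],-0.057,0.3],[[-0.68,-0.77,0],-0.057,0.3],[[-0.68,-0.77,0],-0.057,0.3]]'
python3 - <<'E'
from h import *
m=cams.camera_model("wrist");im=cams.read_camera("wrist");cv2.imwrite("pics/w1.png",im[:,:,::-1])
for t in ["knob","block","disc","board"]:
    print(t,[(np.round(d["position"],4).tolist(),round(d["confidence"],2)) for d in models.pinpoint(t,"wrist")[:2]])
np.savez("w1.npz",K=m["camera_matrix"],T=m["pose"]);print(proj([[.612,-.19,.132],[.612,-.19,.098],[.612,-.19,.03]],m))
go(.612,-.19,.26,3.14159)
E
```

```text
time: 3.48
tool_pos: [0.6129, -0.1893, 0.4171]
tool_rot: [3.141, 0.0, -3.139]
contact_force: [-0.1, 0.7, -0.4]
opening: 0.0641
grip_force: 0.0
knob [([0.5713, -0.1042, -0.0005], 0.84), ([0.6088, -0.1928, 0.0989], 0.6)]
block [([0.6082, -0.194, 0.0557], 0.58)]
disc [([0.6106, -0.1959, 0.0262], 0.57)]
board []
[[319.53185619 235.39520919]
 [319.61079322 224.42174015]
 [319.72779077 208.15727149]]
shift [0.0024, 0.0013, -0.0052] turn 0.0005 q6 -1.99 grasp now [ 0.613  -0.1905  0.2579] yaw -3.14
```

View pics/w1.png

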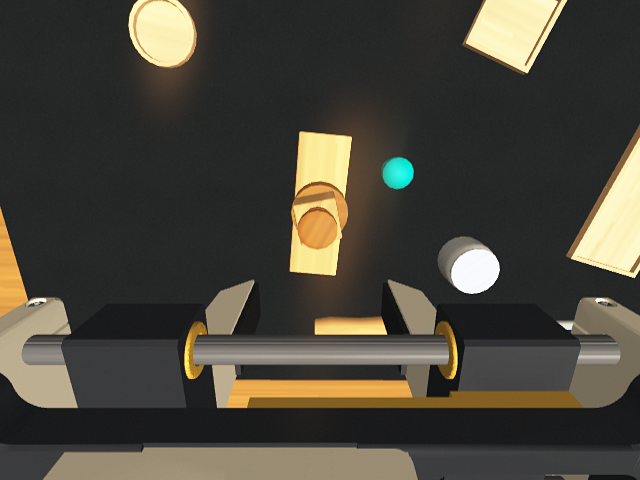

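The wrist view has the pile at (318,215), with the knob head near (318,229) and the block's corners around (293,206) and (333,193). I'll enlarge the pile.

Run:
```python
from h import *
im=cv2.imread("pics/w1.png")[125:285,270:370];cv2.imwrite("pics/w1c.png",cv2.resize(im,None,fx=3.75,fy=3.75,interpolation=2))
```

```text
(no output)
```

View pics/w1c.png

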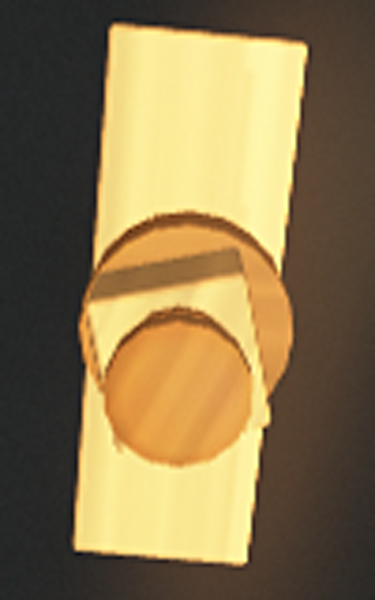

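Run:
```python
from h import *
d=np.load("w1.npz");m=dict(camera_matrix=d["K"],pose=d["T"])
f=lambda p,z:back(np.array(p)/3.75+[270,125],m,z)[:,:2]*1000
B=f([(110,27),(306,45),(247,565),(76,552)],.03);print(B.round(1),B.mean(0))
a=(B[0]+B[1]-B[2]-B[3]);print("board",np.degrees(np.arctan2(a[1],a[0])),np.linalg.norm(B[0]-B[3]),np.linalg.norm(B[0]-B[1]))
C=f([(90,302),(242,275),(268,425),(118,450)],.098);print(C.round(1),C.mean(0));
for i,j in((0,1),(1,2),(3,2),(0,3)):
    v=C[j]-C[i];print("block",np.degrees(np.arctan2(v[1],v[0])),np.linalg.norm(v))
print("knob",f([(178,393),(104,393),(252,393),(178,466)],.126))
print("disc",f([(186,331),(78,331),(294,331),(186,225)],.058))
```

```text
[[ 531.3 -211.4]
 [ 535.9 -156.8]
 [ 694.1 -170.6]
 [ 689.7 -224.8]] [ 612.74956544 -190.91189864]
board 175.08510577968937 159.05692477736173 54.81565476558614
[[ 594.3 -213.3]
 [ 587.6 -176.6]
 [ 625.4 -169.5]
 [ 632.1 -207.1]] [ 609.86865963 -191.60957259]
block 100.35535873303424 37.28379765311078
block 10.596047927959809 38.51568820238884
block 100.10758642445523 38.137167054981994
block 9.322789699596228 38.35665550803329
knob [[ 608.94546789 -191.75641532]
 [ 608.98722066 -208.36314022]
 [ 608.90371256 -175.1486738 ]
 [ 626.34046242 -191.75811883]]
disc [[ 611.08995122 -190.08972988]
 [ 611.16576933 -219.93336013]
 [ 611.01412645 -160.24347483]
 [ 581.82580017 -190.14431482]]
```

```bash
python3 -m jog '[[[0.01,-0.003,0.12],0,0.3],[[0.01,-0.003,0.24],0,0.3],[[0.01,-0.003,0.30],0,0.3],[[0.01,-0.003,0.332],0,0.3],[[0.01,-0.003,0.332],0,0.3],[[0.01,-0.003,0.332],0,1],[[0.01,-0.003,0.332],0,1],[[0.01,-0.003,0.332],0,1],[[0.01,-0.003,0.332],0,1],[[0.01,-0.003,0.332],0,1],[[0.01,-0.003,0.332],0,1]]' 15
python3 - <<'E'
from h import *
go(.609,-.192,.22,3.14159);go(.431,-.352,.22,3.14159)
E
```

```text
time: 5.1
tool_pos: [0.6092, -0.1923, 0.2844]
tool_rot: [-3.141, 0.001, -3.141]
contact_force: [-1.2, 1.2, 3.6]
opening: 0.0329
grip_force: 15.0
shift [0.0003, 0.0007, -0.237] turn 0.0003 q6 -2.0 grasp now [ 0.6092 -0.1923  0.1252] yaw -3.141
shift [0.4457, -0.3989, -0.2373] turn 0.0003 q6 -2.0 grasp now [ 0.6092 -0.1923  0.1252] yaw -3.141
```

```bash
python3 -m jog '[[[0,0,-0.06],0,1],[[0,0,-0.16],0,1],[[0.08,-0.07,-0.2],0,1],[[0.18,-0.16,-0.2],0,1],[[0.28,-0.25,-0.2],0,1],[[0.38,-0.34,-0.2],0,1],[[0.446,-0.399,-0.2],0,1],[[0.446,-0.399,-0.2],0,1],[[0.446,-0.399,-0.2],0,1]]'
python3 - <<'E'
from h import *
m=cams.camera_model("wrist");im=cams.read_camera("wrist");cv2.imwrite("pics/w2.png",im[:,:,::-1])
print(proj([[.431,-.352,.01],[.431,-.352,.205]],m))
go(.431,-.352,.0305,3.14159)
E
```

```text
time: 6.22
tool_pos: [0.4311, -0.3519, 0.3637]
tool_rot: [3.141, 0.0, -3.141]
contact_force: [0.6, 0.2, -0.2]
opening: 0.0331
grip_force: 15.0
[[320.20020599 216.24161493]
 [320.21238132 317.4287139 ]]
shift [0.001, -0.0013, 0.435] turn 0.0004 q6 -2.39 grasp now [ 0.4314 -0.3516  0.2045] yaw -3.14
```

View pics/w2.png

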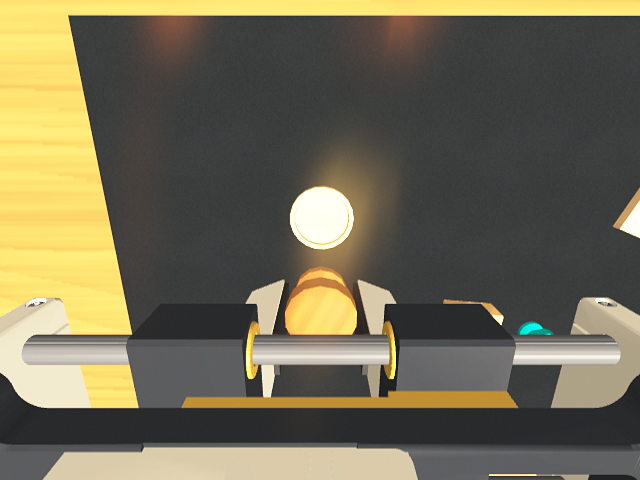

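The wrist view shows the knob held, and the tray centred at (321,217), where predicted. I'll set it down.

```bash
python3 -m jog '[[[0.001,-0.001,0.1],0,1],[[0.001,-0.001,0.24],0,1],[[0.001,-0.001,0.36],0,1],[[0.001,-0.001,0.41],0,1],[[0.001,-0.001,0.425],0,1],[[0.001,-0.001,0.432],0,1],[[0.001,-0.001,0.432],0,1],[[0.001,-0.001,0.432],0,1]]'; python3 -m jog '[[[0,0,0],0,0.6],[[0,0,0],0,0.4],[[0,0,0],0,0.4],[[0,0,0],0,0.4],[[0,0,0],0,0.4],[[0,0,-0.08],0,0.4],[[0,0,-0.2],0,0.4],[[0,0,-0.35],0,0.4],[[0,0,-0.43],0,0.4],[[0,0,-0.43],0,0.4]]'
python3 - <<'E'
from h import *
m=cams.camera_model("wrist");im=cams.read_camera("wrist");cv2.imwrite("pics/w3.png",im[:,:,::-1])
print([(np.round(d["position"],4).tolist(),round(d["confidence"],2)) for d in models.pinpoint("knob","wrist")[:2]])
go(.610,-.1915,.22,np.radians(190))
E
```

```text
time: 7.28
tool_pos: [0.4307, -0.3526, 0.192]
tool_rot: [-3.14, 0.001, -3.141]
contact_force: [0.4, 1.2, 0.2]
opening: 0.0336
grip_force: 15.0
time: 8.52
tool_pos: [0.4307, -0.3527, 0.366]
tool_rot: [-3.137, 0.004, -3.141]
contact_force: [-0.5, 0.8, -0.6]
opening: 0.0553
grip_force: 0.0
[([0.4326, -0.3516, 0.0027], 0.89)]
shift [-0.4497, 0.4017, -0.0415] turn -0.0553 q6 -2.4 grasp now [ 0.4302 -0.3523  0.2034] yaw -3.141
```

View pics/w3.png

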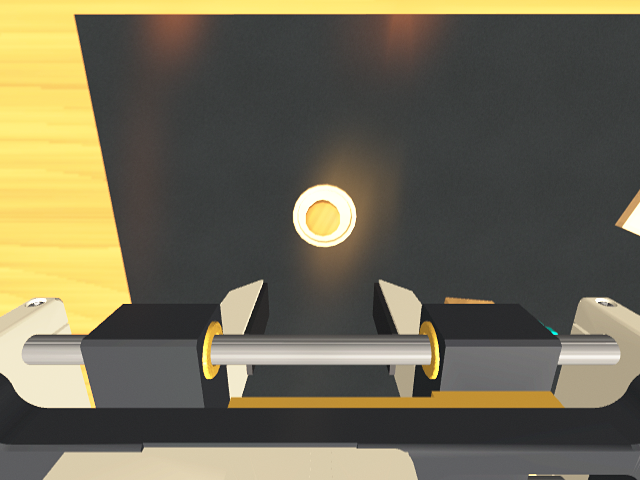

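The knob stands centred in its tray at (324,217). Now the block.

```bash
python3 -m jog '[[[-0.1,0.09,-0.04],-0.0555,0.2],[[-0.2,0.18,-0.04],-0.0555,0.2],[[-0.3,0.27,-0.04],-0.0555,0.2],[[-0.4,0.36,-0.04],-0.0555,0.2],[[-0.45,0.402,-0.04],-0.0555,0.2],[[-0.45,0.402,-0.04],-0.0555,0.2],[[-0.45,0.402,-0.04],-0.0555,0.2]]'
python3 - <<'E'
from h import *
m=cams.camera_model("wrist");im=cams.read_camera("wrist");cv2.imwrite("pics/w4.png",cv2.resize(im[90:290,220:420,::-1],None,fx=3,fy=3,interpolation=2))
np.savez("w4.npz",K=m["camera_matrix"],T=m["pose"])
a=np.radians(10);M=np.array([[np.cos(a),-np.sin(a)],[np.sin(a),np.cos(a)]])
C=np.array([[.610,-.1915]])+(np.array([[-1,-1],[-1,1],[1,1],[1,-1]])*.02)@M.T
print("expected block corners in crop",((proj(np.c_[C,np.full(4,.098)],m)-[220,90])*3).round(0).tolist())
go(.610,-.1915,.086,np.radians(190))
E
```

```text
time: 9.5
tool_pos: [0.6098, -0.192, 0.3776]
tool_rot: [3.14, -0.003, -2.967]
contact_force: [-0.3, -0.8, -0.3]
opening: 0.0733
grip_force: 0.0
expected block corners in crop [[227.0, 377.0], [378.0, 377.0], [374.0, 518.0], [230.0, 518.0]]
shift [-0.0019, 0.0017, 0.3323] turn -0.0001 q6 -2.17 grasp now [ 0.6096 -0.1924  0.2189] yaw -2.967
```

View pics/w4.png

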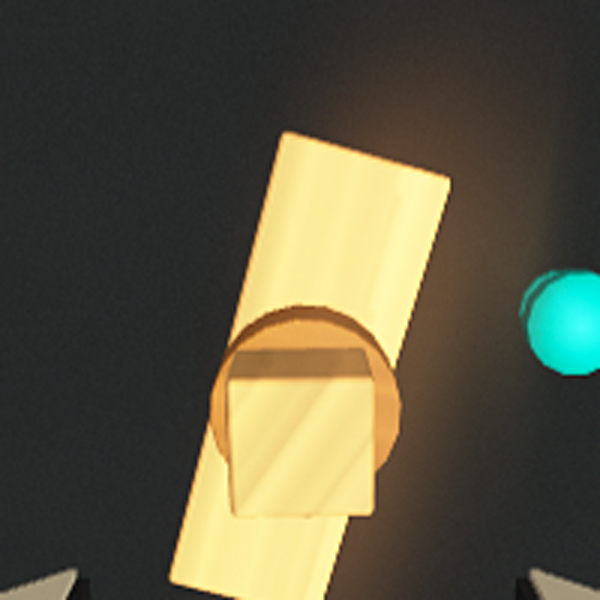

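The block's corners, at (229,378) to (373,516), are where I expected. Grasp it.

```bash
python3 -m jog '[[[-0.001,0.001,0.12],0,0.2],[[-0.001,0.001,0.24],0,0.2],[[-0.001,0.001,0.30],0,0.2],[[-0.001,0.001,0.332],0,0.2],[[-0.001,0.001,0.332],0,0.2],[[-0.001,0.001,0.332],0,1],[[-0.001,0.001,0.332],0,1],[[-0.001,0.001,0.332],0,1],[[-0.001,0.001,0.332],0,1],[[-0.001,0.001,0.332],0,1],[[-0.001,0.001,0.332],0,1]]' 15
python3 - <<'E'
from h import *
go(.421,.006,.166,np.radians(158))
E
```

```text
time: 10.92
tool_pos: [0.6107, -0.1911, 0.2467]
tool_rot: [-3.141, 0.001, -2.966]
contact_force: [-2.2, 0.6, 2.4]
opening: 0.0395
grip_force: 15.0
shift [0.381, 0.5678, -0.1965] turn 0.178 q6 -2.17 grasp now [ 0.6107 -0.1911  0.0875] yaw -2.966
```

```bash
python3 -m jog '[[[0,0,-0.06],0,1],[[0,0,-0.16],0,1],[[0.06,0.09,-0.2],0.03,1],[[0.13,0.19,-0.2],0.07,1],[[0.2,0.3,-0.2],0.11,1],[[0.27,0.4,-0.2],0.15,1],[[0.33,0.49,-0.2],0.178,1],[[0.381,0.568,-0.2],0.178,1],[[0.381,0.568,-0.2],0.178,1],[[0.381,0.568,-0.2],0.178,1]]'
python3 - <<'E'
from h import *
m=cams.camera_model("wrist");im=cams.read_camera("wrist");cv2.imwrite("pics/w5.png",im[:,:,::-1])
a=np.radians(-22);M=np.array([[np.cos(a),-np.sin(a)],[np.sin(a),np.cos(a)]])
C=np.array([[.421,.006]])+(np.array([[-1,-1],[-1,1],[1,1],[1,-1]])*.037)@M.T
print("expected tray corners",proj(np.c_[C,np.full(4,.01)],m).round(0).tolist())
go(.421,.006,.0335,np.radians(158))
E
```

```text
time: 12.18
tool_pos: [0.4216, 0.0058, 0.3265]
tool_rot: [3.141, 0.001, 2.758]
contact_force: [0.8, -0.0, -1.0]
opening: 0.0403
grip_force: 15.0
expected tray corners [[278.0, 185.0], [362.0, 185.0], [359.0, 263.0], [281.0, 263.0]]
shift [0.0025, 0.0003, 0.3344] turn -0.0001 q6 -1.36 grasp now [0.4218 0.0056 0.1672] yaw 2.757
```

View pics/w5.png

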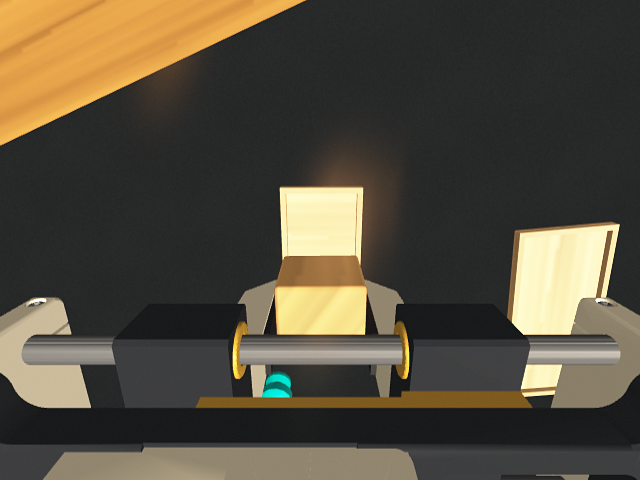

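Tray corners appear at (280,187) and (362,187), within 2 px of the prediction, and the block is held level. I'll set it down.

```bash
python3 -m jog '[[[0.002,0,0.1],0,1],[[0.002,0,0.2],0,1],[[0.002,0,0.28],0,1],[[0.002,0,0.32],0,1],[[0.002,0,0.332],0,1],[[0.002,0,0.334],0,1],[[0.002,0,0.334],0,1]]'; python3 -m jog '[[[0,0,0],0,0.5],[[0,0,0],0,0.3],[[0,0,0],0,0.3],[[0,0,0],0,0.3],[[0,0,0],0,0.3],[[0,0,-0.08],0,0.3],[[0,0,-0.2],0,0.3],[[0,0,-0.35],0,0.2],[[0,0,-0.45],0,0.1],[[0,0,-0.45],0,0.1]]'
python3 - <<'E'
from h import *
m=cams.camera_model("wrist");im=cams.read_camera("wrist");cv2.imwrite("pics/w6.png",im[:,:,::-1])
print([(np.round(d["position"],4).tolist(),round(d["confidence"],2)) for d in models.pinpoint("block","wrist")[:2]])
go(.611,-.190,.20,np.radians(175))
E
```

```text
time: 13.1
tool_pos: [0.4207, 0.0061, 0.1931]
tool_rot: [3.141, 0.001, 2.757]
contact_force: [0.4, -0.3, 0.3]
opening: 0.0402
grip_force: 15.0
time: 14.35
tool_pos: [0.4207, 0.0063, 0.3755]
tool_rot: [3.14, 0.007, 2.758]
contact_force: [0.4, -1.1, -0.4]
opening: 0.0822
grip_force: 0.0
[([0.4163, 0.0058, 0.0018], 0.62)]
shift [-0.627, -0.2763, 0.0327] turn -0.0945 q6 -1.35 grasp now [0.4199 0.0064 0.2132] yaw 2.758
```

View pics/w6.png

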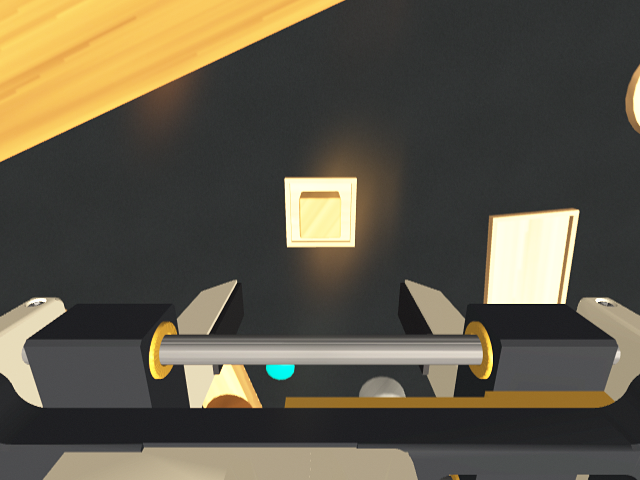

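The block sits in its tray at (320,212). Next the disc.

```bash
python3 -m jog '[[[-0.12,-0.05,0.03],-0.03,0.05],[[-0.24,-0.1,0.03],-0.06,0.05],[[-0.36,-0.16,0.03],-0.0945,0.05],[[-0.48,-0.21,0.03],-0.0945,0.05],[[-0.58,-0.255,0.03],-0.0945,0.05],[[-0.627,-0.276,0.03],-0.0945,0.05],[[-0.627,-0.276,0.03],-0.0945,0.05],[[-0.627,-0.276,0.03],-0.0945,0.05]]'
python3 - <<'E'
from h import *
m=cams.camera_model("wrist");im=cams.read_camera("wrist");cv2.imwrite("pics/w7.png",cv2.resize(im[90:290,220:420,::-1],None,fx=3,fy=3,interpolation=2))
np.savez("w7.npz",K=m["camera_matrix"],T=m["pose"])
t=np.linspace(0,2*np.pi,40);c=(proj(np.c_[.611+.03*np.cos(t),-.190+.03*np.sin(t),np.full(40,.058)],m)-[220,90])*3
print("expected disc box",c.min(0),c.max(0))
go(.611,-.190,.057,np.radians(175))
E
```

```text
time: 15.45
tool_pos: [0.6109, -0.1893, 0.3592]
tool_rot: [3.14, -0.003, 3.055]
contact_force: [-0.1, -0.0, 1.6]
opening: 0.0872
grip_force: 0.0
expected disc box [195.2574372 324.6742302] [400.61069506 521.85199439]
shift [-0.0013, -0.0024, 0.359] turn 0.0002 q6 -1.9 grasp now [ 0.6108 -0.1891  0.2006] yaw 3.055
```

View pics/w7.png

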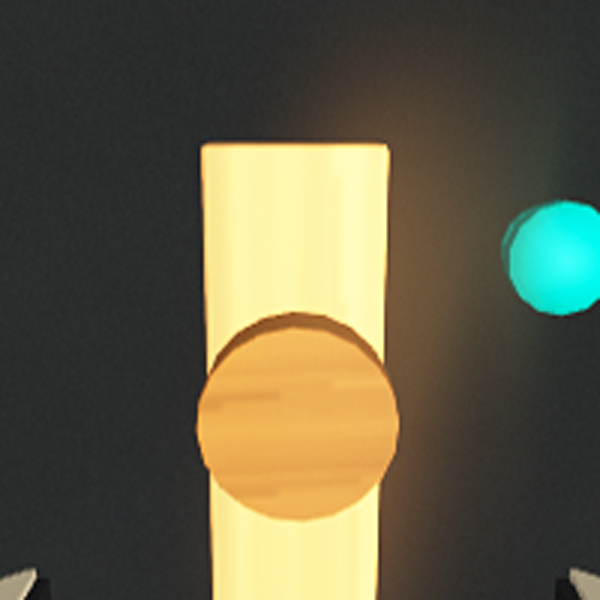

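The disc spans (197..399, 327..521), as predicted. Grasp it.

```bash
python3 -m jog '[[[-0.001,-0.002,0.12],0,0.05],[[-0.001,-0.002,0.24],0,0.05],[[-0.001,-0.002,0.32],0,0.05],[[-0.001,-0.002,0.357],0,0.05],[[-0.001,-0.002,0.359],0,0.05],[[-0.001,-0.002,0.359],0,1],[[-0.001,-0.002,0.359],0,1],[[-0.001,-0.002,0.359],0,1],[[-0.001,-0.002,0.359],0,1],[[-0.001,-0.002,0.359],0,1],[[-0.001,-0.002,0.359],0,1]]' 20
python3 - <<'E'
from h import *
go(.6,-.0,.16,np.radians(175));go(.437,.3705,.16,np.radians(175))
E
```

```text
time: 16.88
tool_pos: [0.6119, -0.1909, 0.2179]
tool_rot: [-3.141, 0.001, 3.054]
contact_force: [-1.3, -0.2, 7.0]
opening: 0.0592
grip_force: 20.0
shift [0.0709, 0.4727, -0.2534] turn 0.0 q6 -1.91 grasp now [ 0.6119 -0.1909  0.0587] yaw 3.054
shift [0.5576, 1.3599, -0.2543] turn 0.0 q6 -1.91 grasp now [ 0.6119 -0.1909  0.0587] yaw 3.054
```

```bash
python3 -m jog '[[[0,0,-0.05],0,1],[[0,0,-0.15],0,1],[[0.04,0.1,-0.25],0,1],[[0.09,0.22,-0.25],0,1],[[0.14,0.34,-0.25],0,1],[[0.19,0.46,-0.25],0,1],[[0.24,0.58,-0.25],0,1],[[0.28,0.68,-0.25],0,1],[[0.28,0.68,-0.25],0,1]]'
python3 - <<'E'
from h import *
go(.438,.3705,.16,np.radians(175))
E
```

```text
time: 18.0
tool_pos: [0.5228, 0.0924, 0.317]
tool_rot: [3.141, -0.001, 3.058]
contact_force: [0.6, -0.5, 0.4]
opening: 0.0597
grip_force: 20.0
shift [0.269, 0.6753, -0.005] turn 0.0013 q6 -1.46 grasp now [0.5228 0.0924 0.1578] yaw 3.058
```

```bash
python3 -m jog '[[[0.04,0.1,0],0,1],[[0.09,0.22,0],0,1],[[0.14,0.34,0],0,1],[[0.19,0.46,0],0,1],[[0.24,0.58,0],0,1],[[0.269,0.675,0],0,1],[[0.269,0.675,0],0,1],[[0.269,0.675,0],0,1]]'
python3 - <<'E'
from h import *
m=cams.camera_model("wrist");im=cams.read_camera("wrist");cv2.imwrite("pics/w8.png",im[:,:,::-1])
t=np.linspace(0,2*np.pi,40);c=proj(np.c_[.438+.047*np.cos(t),.3705+.047*np.sin(t),np.full(40,.01)],m)
print("expected tray box",c.min(0),c.max(0))
go(.438,.3705,.0325,np.radians(175))
E
```

```text
time: 19.0
tool_pos: [0.4407, 0.3674, 0.3168]
tool_rot: [-3.141, -0.0, 3.054]
contact_force: [0.4, -0.4, -0.7]
opening: 0.0594
grip_force: 20.0
expected tray box [271.0520008  172.42932345] [376.89893057 274.64938926]
shift [0.0077, 0.008, 0.3129] turn -0.0003 q6 -0.92 grasp now [0.4408 0.3671 0.1577] yaw 3.053
```

View pics/w8.png

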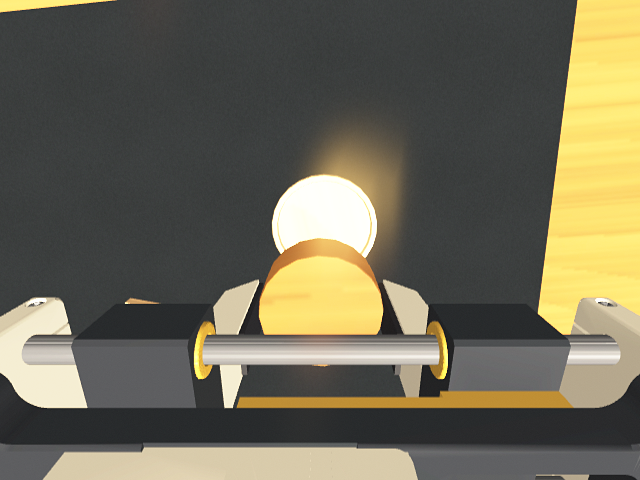

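The tray spans x 272..377 with its top at y 174, close to the prediction, and the disc is level. I'll set it down.

```bash
python3 -m jog '[[[0.004,0.004,0.1],0,1],[[0.004,0.004,0.2],0,1],[[0.004,0.004,0.27],0,1],[[0.004,0.004,0.3],0,1],[[0.004,0.004,0.31],0,1],[[0.004,0.004,0.312],0,1],[[0.004,0.004,0.312],0,1],[[0.004,0.004,0.312],0,1]]'; python3 -m jog '[[[0,0,0],0,0.25],[[0,0,0],0,0.1],[[0,0,0],0,0.1],[[0,0,0],0,0.1],[[0,0,0],0,0.1],[[0,0,-0.08],0,0.1],[[0,0,-0.2],0,0.1],[[0,0,-0.32],0,0.1],[[0,0,-0.42],0,0.1],[[0,0,-0.42],0,0.1]]'
python3 - <<'E'
from h import *
m=cams.camera_model("wrist");im=cams.read_camera("wrist");cv2.imwrite("pics/w9.png",im[:,:,::-1])
print([(np.round(d["position"],4).tolist(),round(d["confidence"],2)) for d in models.pinpoint("disc","wrist")[:2]])
go(.525,.09,.20,np.radians(175))
E
```

```text
time: 20.05
tool_pos: [0.4388, 0.3702, 0.1931]
tool_rot: [3.141, 0.001, 3.055]
contact_force: [0.7, 1.0, -1.0]
opening: 0.0592
grip_force: 20.0
time: 21.3
tool_pos: [0.4391, 0.3703, 0.3639]
tool_rot: [3.137, 0.006, 3.054]
contact_force: [-0.2, 0.5, -0.9]
opening: 0.0828
grip_force: 0.0
[([0.439, 0.3676, 0.0058], 0.81)]
shift [-0.2764, -0.6782, 0.0021] turn 0.0 q6 -0.92 grasp now [0.4385 0.3699 0.2008] yaw 3.054
```

View pics/w9.png

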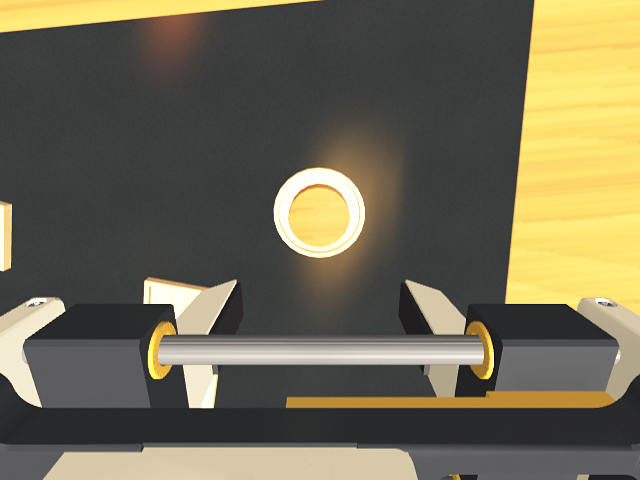

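The disc sits in its tray at (320,214). Back for the board; I'll measure it numerically.

```bash
python3 -m jog '[[[-0.04,-0.1,0],0,0.1],[[-0.09,-0.22,0],0,0.1],[[-0.14,-0.34,0],0,0.1],[[-0.19,-0.46,0],0,0.1],[[-0.24,-0.58,0],0,0.1],[[-0.276,-0.678,0],0,0.1],[[-0.276,-0.678,0],0,0.1],[[-0.276,-0.678,0],0,0.1]]'
python3 - <<'E'
from h import *
go(.6127,-.191,.24,np.radians(175))
E
```

```text
time: 22.4
tool_pos: [0.5248, 0.0904, 0.359]
tool_rot: [3.141, -0.003, 3.054]
contact_force: [-0.8, 0.2, -0.7]
opening: 0.0824
grip_force: 0.0
shift [-0.2803, -0.6816, -0.1013] turn -0.0001 q6 -1.46 grasp now [0.5248 0.0904 0.1998] yaw 3.054
```

```bash
python3 -m jog '[[[-0.04,-0.1,-0.03],0,0.1],[[-0.09,-0.22,-0.06],0,0.1],[[-0.14,-0.34,-0.1],0,0.1],[[-0.19,-0.46,-0.1],0,0.1],[[-0.24,-0.58,-0.1],0,0.1],[[-0.28,-0.68,-0.1],0,0.1],[[-0.28,-0.68,-0.1],0,0.1],[[-0.28,-0.68,-0.1],0,0.1]]'
cat > seg.py <<'E'
from h import *
m=cams.camera_model("wrist");im=cams.read_camera("wrist")[:,:,::-1];cv2.imwrite("pics/w10.png",im)
s=proj([[.60,-.19,.03]],m)[0].astype(int);n,l=cv2.connectedComponents((im.max(2)>150).astype(np.uint8))
cs,_=cv2.findContours((l==l[s[1],s[0]]).astype(np.uint8),0,1);h=max(cs,key=cv2.contourArea)[:,0]
P=back(h,m,.03)[:,:2]*1000;r=cv2.minAreaRect(P.astype(np.float32));print(s,h.min(0),h.max(0),r)
go(.6127,-.191,.027,np.radians(175))
E
python3 seg.py
```

```text
time: 23.4
tool_pos: [0.6131, -0.1889, 0.3995]
tool_rot: [3.14, -0.001, 3.056]
contact_force: [0.4, 0.9, 0.8]
opening: 0.0824
grip_force: 0.0
[317 201] [290 134] [345 280] ((611.5084838867188, -191.3846893310547), (55.47901916503906, 159.0077362060547), 84.77034759521484)
shift [-0.0002, -0.0066, 0.5343] turn 0.0007 q6 -1.9 grasp now [ 0.613  -0.1886  0.2407] yaw 3.056
```

```bash
python3 -m jog '[[[0.001,-0.005,0.13],0,0.1],[[0.001,-0.005,0.26],0,0.1],[[0.001,-0.005,0.39],0,0.1],[[0.001,-0.005,0.48],0,0.1],[[0.001,-0.005,0.525],0,0.1],[[0.001,-0.005,0.534],0,0.1],[[0.001,-0.005,0.534],0,1],[[0.001,-0.005,0.534],0,1],[[0.001,-0.005,0.534],0,1],[[0.001,-0.005,0.534],0,1],[[0.001,-0.005,0.534],0,1],[[0.001,-0.005,0.534],0,1]]' 30
python3 - <<'E'
from h import *
go(.598,.19,.12,np.radians(175-11.5))
E
```

```text
time: 24.95
tool_pos: [0.6126, -0.1925, 0.1878]
tool_rot: [-3.141, 0.002, 3.054]
contact_force: [-1.4, 1.3, 5.5]
opening: 0.0561
grip_force: 30.0
shift [0.1196, 0.9494, -0.229] turn 0.0639 q6 -1.91 grasp now [ 0.6126 -0.1925  0.0286] yaw 3.054
```

```bash
python3 -m jog '[[[0,0,-0.05],0,1],[[0,0,-0.15],0,1],[[0,0,-0.25],0,1],[[0.01,0.09,-0.27],0.01,1],[[0.02,0.2,-0.27],0.02,1],[[0.04,0.32,-0.27],0.03,1],[[0.055,0.44,-0.27],0.04,1],[[0.07,0.56,-0.27],0.05,1],[[0.085,0.68,-0.27],0.064,1],[[0.1,0.8,-0.27],0.064,1],[[0.115,0.9,-0.27],0.064,1],[[0.12,0.949,-0.27],0.064,1]]'
python3 -m jog '[[[0,0,0],0,1],[[0,0,0],0,1]]'
python3 - <<'E'
from h import *
m=cams.camera_model("wrist");im=cams.read_camera("wrist");cv2.imwrite("pics/w11.png",im[:,:,::-1])
a=np.radians(-16.6);M=np.array([[np.cos(a),-np.sin(a)],[np.sin(a),np.cos(a)]])
C=np.array([[.598,.19]])+(np.array([[-.095,-.045],[-.095,.045],[.095,.045],[.095,-.045]]))@M.T
print("expected tray corners",proj(np.c_[C,np.full(4,.01)],m).round(0).tolist())
go(.598,.19,.0326,np.radians(163.5))
E
```

```text
time: 26.45
tool_pos: [0.5971, 0.1918, 0.2942]
tool_rot: [-3.141, -0.001, 2.855]
contact_force: [0.0, -0.1, -2.4]
opening: 0.0558
grip_force: 30.0
time: 26.7
tool_pos: [0.5978, 0.1886, 0.2945]
tool_rot: [-3.141, -0.0, 2.852]
contact_force: [-0.5, -0.2, -2.2]
opening: 0.0557
grip_force: 30.0
expected tray corners [[262.0, 114.0], [383.0, 114.0], [371.0, 336.0], [273.0, 336.0]]
shift [0.0009, 0.0041, 0.257] turn -0.0006 q6 -1.1 grasp now [0.5979 0.1884 0.1354] yaw 2.852
```

View pics/w11.png

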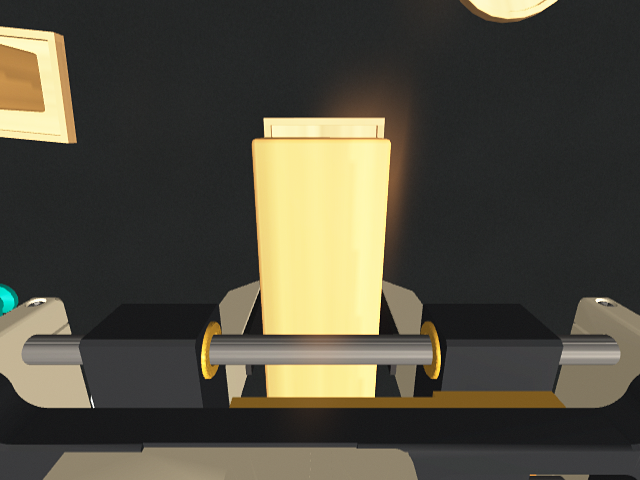

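The tray's near corners are at (264,118) and (384,118), about 2 mm farther out in x than predicted, and aligned with the board. I'll set it down.

```bash
python3 -m jog '[[[-0.004,0.005,0.08],0,1],[[-0.004,0.005,0.16],0,1],[[-0.004,0.005,0.22],0,1],[[-0.004,0.005,0.245],0,1],[[-0.004,0.005,0.255],0,1],[[-0.004,0.005,0.257],0,1],[[-0.004,0.005,0.257],0,1],[[-0.004,0.005,0.257],0,1]]'; python3 -m jog '[[[0,0,0],0,0.3],[[0,0,0],0,0.1],[[0,0,0],0,0.1],[[0,0,0],0,0.1],[[0,0,0],0,0.1],[[0,0,-0.08],0,0.1],[[0,0,-0.2],0,0.1],[[0,0,-0.32],0,0.1],[[0.05,0,-0.42],0,0.1],[[0.05,0,-0.42],0,0.1],[[0.05,0,-0.42],0,0.1]]'
python3 - <<'E'
from h import *
im=cams.read_camera("wrist");cv2.imwrite("pics/w12.png",im[:,:,::-1])
print([(np.round(d["position"],4).tolist(),round(d["confidence"],2)) for d in models.pinpoint("board","wrist")[:2]])
for c in("top","scene"):
  im=cams.read_camera(c);cv2.imwrite(f"pics/{c}9.png",im[:,:,::-1])
  for t in ["knob","block","disc","board","tin","gouge"]:
    print(t,[(np.round(d["position"],3).tolist(),round(d["confidence"],2)) for d in models.pinpoint(t,c)[:2]])
E
```

```text
time: 27.75
tool_pos: [0.5999, 0.1914, 0.1927]
tool_rot: [3.141, 0.001, 2.853]
contact_force: [0.0, 0.4, -2.3]
opening: 0.0557
grip_force: 30.0
time: 29.12
tool_pos: [0.5804, 0.197, 0.3593]
tool_rot: [-3.141, -0.001, 2.854]
contact_force: [0.0, -0.0, -1.1]
opening: 0.0828
grip_force: 0.0
[([0.5999, 0.1942, 0.0032], 0.73)]
knob [([0.431, -0.355, 0.006], 0.73), ([0.574, -0.104, -0.001], 0.5)]
block [([0.421, 0.003, 0.003], 0.64)]
disc [([0.77, -0.038, 0.001], 0.41)]
board [([0.6, 0.191, 0.003], 0.81)]
tin [([0.678, -0.011, 0.0], 0.97)]
gouge [([0.774, -0.04, -0.001], 0.75)]
knob [([0.429, -0.358, 0.008], 0.76), ([0.569, -0.11, 0.003], 0.61)]
block [([0.422, 0.006, 0.005], 0.6)]
disc [([0.437, 0.371, 0.004], 0.64)]
board [([0.599, 0.192, 0.005], 0.66)]
tin [([0.685, -0.016, -0.001], 0.79)]
gouge [([0.771, -0.032, 0.0], 0.88)]
```

View pics/w12.png

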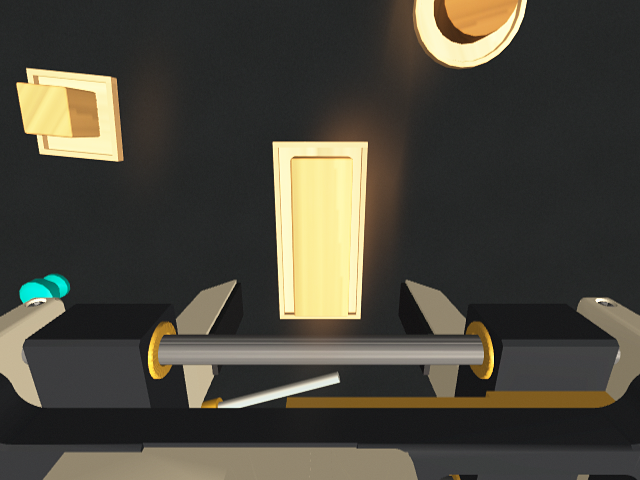

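The board lies flat inside its tray at (321,235), all four parts are placed, and the tin and gouge are where they were. I'll hand in.

```bash
python3 -c "
from cell import robot
print(robot.hand_in())"
```

```text
the job is handed in; nothing more can be done
None
```

The knob, block, disc and board each stand in their own tray and are let go, the tin and gouge are where they were to within camera accuracy, and the job is handed in at about 29 s; the hand-in gave no verdict.

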